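# Start a cure in the light-curing unit

### The arm

A 6-joint arm with a two-finger parallel gripper is mounted at the origin on a cart in front of the work surface, level with it; the furniture and walls round the work are solid. World frame = base frame: x ahead of the robot, y to its left, z up, the work surface at z = 0. Lengths are in m, angles in degrees, forces in N, time in s.
With the tool pointing down it reaches from about 0.25 to 0.725 m from the base axis. Payload 9.7 kg.
Tool frame: the origin (TCP) lies between the finger pads; the fingertips stand 11 mm ahead of it and the grasp point (between the pads) lies 8 mm behind it; z points along the fingers, y is the line along which they close (so a half turn about z gives the same grasp; the last joint's range is limited). The gripper opens to 85 mm and grips with 20 to 120 N. Pads are 22 mm wide; open, the fingers measure 114 mm over their backs; the gripper's body (76 mm by 85 mm) begins 54 mm behind the grasp point. The pads swing forward as they close: fully open they stand 13 mm farther back than shut.
Start: joints at [72.078, 4.979, 10.078, 95.1, 0, 90], TCP at [0.169, 0.523, 0.22] pointing down, gripper open.
Joint ranges: [-179.16, 179.16], [-48.56, 103.87], [-65.8, 70.77], [-126.05, 130.52], [-82.76, 87.17], [-180, 180]. Speed limits (degrees/s): [127.2, 127.2, 147.25, 180, 180, 180].

### API

Orientations are given as [roll, pitch, yaw] about the fixed x, y, z axes, in that order (R = Rz(yaw) Ry(pitch) Rx(roll)).
In Python, from workcell import monitor, cams, ticket gives the robot as it stands.
- The arm moves only by the tool carry_out, never from a script. Its argument "plan" is a list of rows, each an object with "travel": the shift along the world's x, y, z as a fraction of full scale, a list of three; "angular": the turn, a rotation vector about the world's x, y, z as a fraction of full scale, a list of three; "grip": the gripper's target within -1 to 1 (fully open at 1, half-way at 0, shut at -1). In form: [{"travel": [x, y, z], "angular": [ax, ay, az], "grip": grip}, ...]. A call has 1 to 8 rows; each row is the pose to reach, as a shift and turn from the pose commanded when the call began; what a row does not reach only later rows make up. Full scale, the value 1, is 300 mm for a shift and 0.5 rad for a turn. A row lasts 1/12 s, in which the tool goes at most 41.7 mm and 7.16 degrees, less where a joint would pass 70% of its speed; a pose out of reach is approached as far as the arm can. A call with a number of a shift or a turn outside -1 to 1 is refused whole. A call with a gripper value outside its range is refused whole. The fingers move at their own pace and stop on an object; "grip_force" is the grip in N (left out, the last holds). Time passes only in rows, so rows that repeat a pose let the fingers close. It gives the time, the measured TCP pose, the force, the opening and the grip force at its end, in the units of the state.
- monitor.get_obs(): the state, without advancing time (a new reading comes with each control period).
- cams.camera(name): name is "scene" or "top"; returns a dict with "frame" (400x640x3 uint8, red, green, blue), "mtx" (3x3 intrinsics, pixels), "view" (4x4, takes a point from world to camera coordinates). Camera axes: x right, y up, looking along -z (the intrinsics and any distortion apply to the point x, -y, -z); pixel columns grow to the right and rows downward; lengths in m; the calibration is good to about 2 mm. A picture is of the moment at which its call begins. There is no depth.
- ticket.job_done(): hands the job in; it is judged then, once.
The state is a dict: "time": time; "q": joint angles; "qd": joint speeds; "joint_efforts": joint torques, N m; "ee_pos": TCP position; "tcp_rot": TCP orientation; "wrist_force": force on the tool from outside, world axes, zero at the start; "torque": the same for the moment, N m; "opening": finger opening in m; "grasp_force": force on a finger pad.
Only numpy, scipy, OpenCV 4.12 (cv2) and the standard library are available. Lean on these libraries where they do the work, as an engineer would, in place of code of your own. Each camera call takes 0.05 s, during which the arm holds its last target. There are 200 camera calls.

### The job

Start the light cure for the plaster model that stands in the open drawer of the white curing unit. With closed fingers, and without touching or upsetting the model, first push the drawer fully home, then switch the mains on by pressing the raised far half of the red rocker, press the two-dot program key until it stays down, and last press the green start key right down and let it come up again. Press no other key, follow this order so that no lamp is live with the drawer open, pick nothing up and leave everything else on the bench where it is.

Things in the scene. Friction and masses are not known exactly. Their poses are not given: they have to be found in the camera images.
- cure_unit: Light-curing unit: white box, 190 mm deep (x), 210 mm wide (y), 98 mm tall, fixed to the bench. Origin: centre of its underside, on the bench; x points from its front to its back (away from the robot), y to the left seen from the front, z up. The front half of its top is a dark panel that rises 12 degrees towards the back, from 76 mm height at the front edge to 98 mm.
- control_panel (a point): Middle of the sloped dark panel (axes as the unit's). Front row, left to right: three square light-grey program keys, 42 mm apart, with one, two, three dark dots; then the round green start key (25 mm across), 56 mm right of the three-dot key. The red mains rocker is 46 mm behind the start key. The display left of the rocker is no control.
- cure_drawer (a joint): Drawer in the middle of the unit's front; it holds the plaster model. Value = how far it stands open in m: 0 = fully home, 0.08 = fully out. It slides along the unit's x axis, needs about 3 N plus a little more when moved fast, stays where it is left, and stops hard at home.
- drawer_face (a point): Middle of the outer face of the drawer front, 52 mm above the bench. The front is a flat white plate with an amber window, 142 mm wide, 12 mm thick, from 12 mm to 68 mm above the bench; it faces the unit's -x. When the drawer is home this face stands 12 mm in front of the unit's housing. Axes as the unit's.
- drawer_table (a point): Centre of the top of the round grey work table (92 mm across) inside the drawer, 21 mm above the bench, on which the model stands; 69 mm behind the drawer's outer face. Axes as the unit's.
- plaster_model: Cream plaster arch model with teeth, 62 x 66 x 28 mm, 0.1 to 0.2 kg, standing loose on the drawer's table. Origin: centre of its underside, z up.
- mains_rocker (a joint): Red mains rocker, V-shaped, 34 mm long (front to back), 22 mm wide, pivoted in its middle; snap action. 0 rad = off (far half raised, as found), 0.36 = on (far half down, near half raised). Needs about 3 N near the far edge, snaps over at 0.18 and stays. Press near the far edge: a fingertip that also reaches over the near half is stopped by it.
- rocker_far_half (a point): point on the top face of the rocker's far half, 12 mm from the pivot; the half is 17.5 mm long. When off it stands about 12.5 mm proud of the panel, when on about 8.5 mm; the black surround is 3 mm high.
- prog_one (a joint): Square program key with one dark dot, latching: 0 m = up (as found), 0.004 m = fully down. It resists with about 3 N at first, snaps past 0.002 m and stays down by itself.
- prog_one_top (a point): centre of the top face of the one-dot program key; its z axis is the normal of the sloped panel. The top stands 8 mm proud of the panel when up, 4 mm when down. 
- prog_two (a joint): Square program key with two dark dots, latching: 0 m = up (as found), 0.004 m = fully down. It resists with about 3 N at first, snaps past 0.002 m and stays down by itself.
- prog_two_top (a point): centre of the top face of the two-dot program key; its z axis is the normal of the sloped panel. The top stands 8 mm proud of the panel when up, 4 mm when down. 
- prog_three (a joint): Square program key with three dark dots, latching: 0 m = up (as found), 0.004 m = fully down. It resists with about 3 N at first, snaps past 0.002 m and stays down by itself.
- prog_three_top (a point): centre of the top face of the three-dot program key; its z axis is the normal of the sloped panel. The top stands 8 mm proud of the panel when up, 4 mm when down. 
- start_key (a joint): Round green start key, a plain sprung push key: 0 m = up, 0.004 m = fully down (about 1 N to begin, 3 N at the bottom); it comes back up when let go. It moves along the panel's normal.
- start_key_top (a point): centre of the top face of the start key; its z axis is the normal of the sloped panel. The top stands 8 mm proud of the panel when up, 4 mm when down. 
- separator_bottle: Bystander: white bottle with a blue cap, 42 mm across, 103 mm tall, on the bench. Origin: centre of its underside.
- stain_liquid: Bystander: small white bottle with a black cap, 30 mm across, 70 mm tall, on the bench. Origin: centre of its underside.
- etch_liquid: Bystander: small amber bottle with a white cap, 26 mm across, 63 mm tall, on the bench. Origin: centre of its underside.
- polishing_tin: Bystander: round tin with a blue lid, 64 mm across, 28 mm tall, on the bench. Origin: centre of its underside.
- dappen_glass: Bystander: small clear glass, 48 mm across, 61 mm tall, on the bench. Origin: centre of its underside.
- tweezers: Bystander: black tweezers lying flat, 128 mm long, on the bench. Origin: centre of its underside.
- mixing_cup: Bystander: blue rubber mixing cup, 68 mm across, 42 mm tall, on the bench. Origin: centre of its underside.
Things that resemble listed ones, but are neither listed nor needed, are in the scene too. Leave any pink or yellow look-alike of the plaster_model alone.

How it is judged (in metres and radians):
On the way, in this order (a step that is already met when the one before it is completed fails the run):
1. the drawer is fully home (value of joint cure_drawer below 0.003 m), for 0.2 s.
2. the mains rocker is on, the drawer still home (value of joint mains_rocker above 0.27 rad and value of joint cure_drawer below 0.003 m), for 0.2 s.
3. the two-dot program key is latched down (all of step 2 and value of joint prog_two above 0.003 m), for 0.2 s.
4. the green start key is pressed down (all of step 3 and value of joint start_key above 0.003 m), for 0.05 s.
At the end, for the whole second after the job is handed in: Drawer open less than 3 mm, rocker on (over 0.27 rad), two-dot key latched (over 3 mm), one- and three-dot keys up (under 1 mm), start key pressed (over 3 mm) and up again (under 1 mm), model upright (within 0.15 rad) on the drawer table, within 30 mm of its centre (all of step 3 and value of joint each of prog_one, prog_three, start_key below 0.001 m and angle between plaster_model's own z axis and vertical below 0.15 rad and horizontal distance between plaster_model and drawer_table below 0.03 m and z of plaster_model in the frame of drawer_table between -0.006 and 0.006 m); the robot touches nothing.
It fails at once if out of order: mains on with the drawer not home, program chosen before the mains is on, or start pressed before drawer, mains and program are set ((value of joint mains_rocker above 0.18 rad and value of joint cure_drawer above 0.005 m) or (value of joint prog_two above 0.002 m and value of joint mains_rocker below 0.18 rad) or (value of joint start_key above 0.002 m and (value of joint cure_drawer above 0.005 m or value of joint mains_rocker below 0.18 rad or value of joint prog_two below 0.002 m))).
It fails at once if the one-dot or three-dot key pressed (value of joint any of prog_one, prog_three above 0.002 m).
It fails at once if the model touched by the robot (contact force between any of the arm, the fingers and plaster_model above 0.3 N).
It fails at once if the model tipped, lifted or knocked off the middle of the table (angle between plaster_model's own z axis and vertical above 0.3 rad or z of plaster_model in the frame of drawer_table above 0.012 m or horizontal distance between plaster_model and drawer_table above 0.038 m).
It fails at once if a bystander moved more than 20 mm or lifted (distance of any of separator_bottle, stain_liquid, etch_liquid, polishing_tin, dappen_glass, tweezers, mixing_cup from where it was at the start of the episode above 0.02 m).
It also fails if it takes over 51 s, if anything falls off the work surface, if the arm or the gripper's body presses on something with over 40 N, if the wrist force passes 120 N, or if a joint passes its speed limit or range.

## Working session

There is one attempt and no reset: what is moved stays moved. The work goes in short steps, Python scripts to look and compute and a tool call to move; the robot and the scene stay as the last step left them, time stands still between calls to the robot, and variables do not carry over. Pictures are saved under pics/ and viewed, at most 10 in all, crops included, and the job is handed in when it is done.

Besides the shell and the picture viewer there is one more tool, called after "Call:" as a command line: name --argument value ..., lists and objects as JSON in quotes. carry_out: Moves the arm, as the interface text tells. Its arguments: {"type":"object","properties":{"plan":{"type":"array","items":{"type":"object","properties":{"travel":{"type":"array","items":{"type":"number"}},"angular":{"type":"array","items":{"type":"number"}},"grip":{"type":"number"}}}},"grip_force":{"type":"number"}},"required":["plan"]}

```bash
mkdir -p pics
cat > h.py <<'E'
import numpy as np, cv2
from workcell import monitor, cams, ticket
def grab(n):
    c=cams.camera(n); return c["frame"],np.array(c["mtx"]),np.array(c["view"])
def ray(px,K,V):
    d=np.linalg.inv(K)@np.array([px[0],px[1],1.0]); d=np.array([d[0],-d[1],-d[2]])
    R=V[:3,:3]; return -R.T@V[:3,3], R.T@d
def onz(px,z,K,V):
    o,d=ray(px,K,V); return o+d*(z-o[2])/d[2]
def proj(p,K,V):
    q=V[:3,:3]@np.array(p)+V[:3,3]; u=K@np.array([q[0],-q[1],-q[2]]); return u[:2]/u[2]
E
python3 - <<'E'
from h import *
print(monitor.get_obs())
for n in("scene","top"):
    f,K,V=grab(n); cv2.imwrite(f"pics/{n}0.png",f[:,:,::-1]); np.savez(f"{n}0.npz",f=f,K=K,V=V); print(n,K,-V[:3,:3].T@V[:3,3],V[:3,:3])
E
```

```text
{'time': 0.0, 'q': array([ 7.20774901e+01,  5.01102806e+00,  1.00334635e+01,  9.50979581e+01,
       -2.91610506e-04,  8.99993206e+01]), 'qd': array([ 0.07717164,  0.07503362, -0.02544906, -0.07978124,  0.09200125,
       -0.04350858]), 'joint_efforts': array([-8.31608450e-04, -5.20386171e+01,  4.64805257e+01,  1.62239769e-02,
        1.28863767e-04,  8.37078460e-06]), 'ee_pos': array([0.16917985, 0.52308328, 0.21937488]), 'tcp_rot': array([-1.79924477e+02,  2.90714744e-04,  1.62078170e+02]), 'wrist_force': array([0.50846521, 0.38096486, 0.21507126]), 'torque': array([-0.05001423,  0.02279144,  0.02842219]), 'grasp_force': 0.0, 'opening': 0.08544652642057754}
scene [[413.80412706   0.         314.44812944]
 [  0.         413.80412706 207.45196484]
 [  0.           0.           1.        ]] [0.12774854 0.6002082  0.94568002] [[-0.76927571 -0.63879524  0.01247115]
 [ 0.48953258 -0.57675673  0.65399505]
 [-0.4105761   0.50920754  0.75639603]]
top [[444.85521072   0.         315.44250684]
 [  0.         444.85521072 197.25935482]
 [  0.           0.           1.        ]] [0.49557796 0.01845656 1.3068792 ] [[ 0.03058391 -0.99948503 -0.00971074]
 [ 0.99721084  0.0298497   0.06840711]
 [-0.06808202 -0.01177581  0.99761023]]
```

View pics/scene0.png

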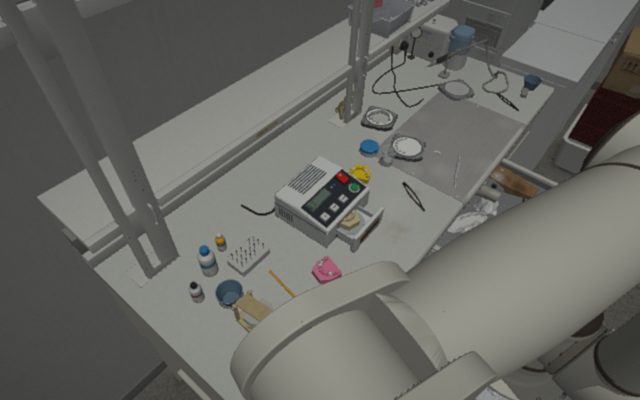

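View pics/top0.png

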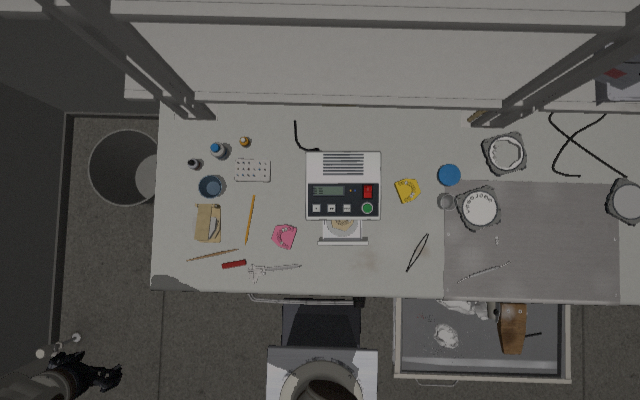

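The scene picture shows the white unit at about (325,200) with its drawer open at (360,232). In the top picture the unit is at (343,185), the rocker at (368,190), the green key at (367,208), the keys at (317/331/346,208) and the drawer front at row ~241. 

Possible mix-ups:
- **Models:** the cream model at (343,226) is the one I want. The pink one at (285,236) and the yellow one at (407,190) are look-alikes.
- **Keys:** one dot at 317, two dots at 331, three dots at 346. I choose 331.
- **Display:** (328,191) is not a control.

Run:
```python
from h import *
d=np.load("top0.npz");f,K,V=d["f"],d["K"],d["V"]
c=cv2.resize(f[140:255,295:395],None,fx=5,fy=5,interpolation=cv2.INTER_CUBIC)
cv2.imwrite("pics/crop.png",c[:,:,::-1])
hsv=cv2.cvtColor(f,cv2.COLOR_RGB2HSV)
def blobs(m,lo=10):
    n,l,s,ce=cv2.connectedComponentsWithStats(m.astype(np.uint8))
    return [(s[i].tolist(),ce[i]) for i in range(1,n) if s[i,4]>=lo]
roi=np.zeros(f.shape[:2],bool); roi[145:250,300:388]=1
H,S,Vv=[hsv[...,i].astype(int) for i in range(3)]
for nm,m,z in(("red",((H<8)|(H>172))&(S>140)&(Vv>90),.1),("green",(H>45)&(H<90)&(S>60)&(Vv>60),.088),("keys",(S<60)&(Vv>120)&(np.arange(400)[:,None]>200)&(np.arange(400)[:,None]<216),.088)):
    for s,ce in blobs(m&roi): print(nm,s,ce.round(1),onz(ce,z,K,V).round(4))
# white housing corners, drawer
m=((S<50)&(Vv>165)&roi); 
for s,ce in blobs(m,30): print("white",s,ce.round(1))
for p,z in(((306,151),.098),((381,151),.098)): print(onz(p,z,K,V).round(4))
```

```text
red [364, 186, 8, 12, 95] [367.5 191.5] [ 0.5979 -0.1082  0.1   ]
green [363, 204, 9, 9, 63] [367.  207.7] [ 0.5543 -0.1092  0.088 ]
keys [300, 201, 5, 15, 75] [302. 208.] [0.5481 0.0688 0.088 ]
keys [306, 201, 2, 15, 30] [306.5 208. ] [0.5485 0.0565 0.088 ]
keys [379, 201, 1, 15, 15] [379. 208.] [ 0.5545 -0.142   0.088 ]
keys [381, 201, 7, 15, 102] [384.1 208.2] [ 0.5545 -0.1559  0.088 ]
keys [313, 205, 7, 7, 48] [316. 208.] [0.5493 0.0304 0.088 ]
keys [328, 205, 7, 7, 43] [331. 208.] [ 0.5507 -0.0106  0.088 ]
keys [344, 205, 6, 3, 18] [346.5 206. ] [ 0.5573 -0.053   0.088 ]
keys [344, 209, 6, 3, 18] [346.5 210. ] [ 0.5463 -0.0533  0.088 ]
white [317, 176, 16, 6, 40] [324.2 178.2]
[0.7045 0.0625 0.098 ]
[ 0.7104 -0.1429  0.098 ]
```

View pics/crop.png

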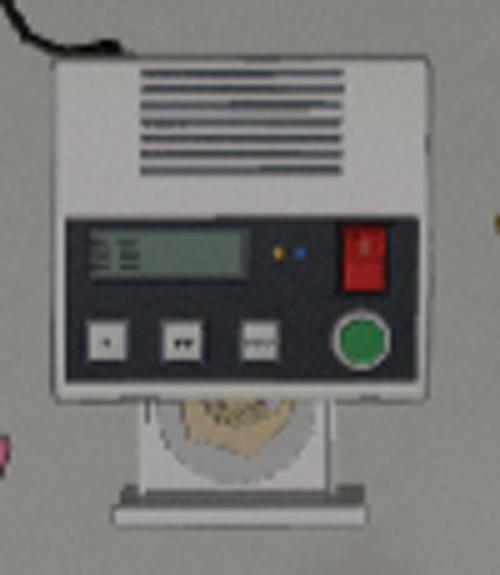

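The crop confirms it: two-dot key second from the left at top-image pixel (331,208), red rocker (367.5,191.5), green key (367,208), cream model in the drawer, drawer front's near edge at row ≈245. Key spacings and the unit's width (205 mm) agree with the description. The unit's yaw is about 1.9°.

Call:
carry_out --plan '[{"travel": [0.383,-0.95,0],"angular": [0,0,0.695],"grip": -1},{"travel": [0.383,-0.95,0],"angular": [0,0,0.695],"grip": -1},{"travel": [0.383,-0.95,0],"angular": [0,0,0.695],"grip": -1},{"travel": [0.383,-0.95,0],"angular": [0,0,0.695],"grip": -1},{"travel": [0.383,-0.95,0],"angular": [0,0,0.695],"grip": -1},{"travel": [0.383,-0.95,0],"angular": [0,0,0.695],"grip": -1},{"travel": [0.383,-0.95,0],"angular": [0,0,0.695],"grip": -1},{"travel": [0.383,-0.95,0],"angular": [0,0,0.695],"grip": -1}]'

```text
time: 0.77
ee_pos: [0.2847, 0.2348, 0.2202]
tcp_rot: [-180.0, 0.0, -178.1]
wrist_force: [0.2, 0.2, -0.0]
opening: 0.0002
grasp_force: 0.0
```

Run:
```python
from h import *
print({k:v.round(3) if hasattr(v,'round') else v for k,v in monitor.get_obs().items() if k in('q','ee_pos','tcp_rot')})
d=np.load("top0.npz");f,K,V=d["f"],d["K"],d["V"]
for c in(320,365):
  g=f[225:255,c].astype(int).sum(1)//3; print(c,g.tolist())
for p in((317.5,245),(368.5,245)): print(onz(p,.068,K,V).round(4))
print(onz((367.5,191.5),.102,K,V), onz((331,208),.091,K,V),onz((367,207.7),.091,K,V))
```

```text
{'q': array([ 3.9550e+01, -1.9526e+01, -1.1880e+01,  9.7641e+01, -5.3000e-02,
        3.7674e+01]), 'ee_pos': array([0.285, 0.235, 0.22 ]), 'tcp_rot': array([-1.79961e+02,  3.70000e-02, -1.78124e+02])}
320 [134, 133, 131, 136, 132, 134, 134, 133, 133, 133, 132, 123, 79, 80, 76, 74, 107, 160, 162, 154, 121, 132, 135, 136, 131, 134, 134, 134, 134, 135]
365 [132, 132, 131, 135, 131, 131, 132, 132, 132, 132, 131, 122, 78, 76, 78, 78, 114, 156, 160, 152, 119, 129, 132, 130, 128, 128, 126, 128, 126, 127]
[0.4478 0.0233 0.068 ]
[ 0.4521 -0.1178  0.068 ]
[ 0.59769478 -0.10808387  0.102     ] [ 0.55040533 -0.01061321  0.091     ] [ 0.55419047 -0.10887832  0.091     ]
```

Call:
carry_out --plan '[{"travel": [0.385,-0.94,0],"angular": [0,0,0],"grip": -1},{"travel": [0.385,-0.94,0],"angular": [0,0,0],"grip": -1},{"travel": [0.385,-0.94,0],"angular": [0,0,0],"grip": -1},{"travel": [0.385,-0.94,0],"angular": [0,0,0],"grip": -1},{"travel": [0.385,-0.94,0],"angular": [0,0,0],"grip": -1},{"travel": [0.385,-0.94,0],"angular": [0,0,0],"grip": -1},{"travel": [0.385,-0.94,0],"angular": [0,0,0],"grip": -1},{"travel": [0.385,-0.94,0],"angular": [0,0,0],"grip": -1}]'

```text
time: 1.43
ee_pos: [0.4005, -0.0479, 0.2194]
tcp_rot: [-179.9, -0.0, -178.2]
wrist_force: [0.3, 0.3, -0.1]
opening: -0.0003
grasp_force: 0.0
```

Call:
carry_out --plan '[{"travel": [0,0,-0.1],"angular": [0,0,0],"grip": -1},{"travel": [0,0,-0.2],"angular": [0,0,0],"grip": -1},{"travel": [0,0,-0.3],"angular": [0,0,0],"grip": -1},{"travel": [0,0,-0.4],"angular": [0,0,0],"grip": -1},{"travel": [0,0,-0.5],"angular": [0,0,0],"grip": -1},{"travel": [0,0,-0.57],"angular": [0,0,0],"grip": -1},{"travel": [0,0,-0.57],"angular": [0,0,0],"grip": -1}]'

```text
time: 2.02
ee_pos: [0.3968, -0.0434, 0.0447]
tcp_rot: [179.9, -0.4, -178.0]
wrist_force: [-0.2, -0.7, -1.1]
opening: -0.0001
grasp_force: 0.0
```

Call:
carry_out --plan '[{"travel": [0.05,0,0],"angular": [0,0,0],"grip": -1},{"travel": [0.1,0,0],"angular": [0,0,0],"grip": -1},{"travel": [0.115,0,0],"angular": [0,0,0],"grip": -1},{"travel": [0.125,0,0],"angular": [0,0,0],"grip": -1},{"travel": [0.135,0,0],"angular": [0,0,0],"grip": -1},{"travel": [0.145,0,0],"angular": [0,0,0],"grip": -1},{"travel": [0.155,0,0],"angular": [0,0,0],"grip": -1},{"travel": [0.165,0,0],"angular": [0,0,0],"grip": -1}]'

```text
time: 2.68
ee_pos: [0.4489, -0.0436, 0.0493]
tcp_rot: [180.0, -0.0, -178.0]
wrist_force: [-3.3, 0.2, 1.7]
opening: 0.0002
grasp_force: 1.5
```

Call:
carry_out --plan '[{"travel": [0.01,0,0],"angular": [0,0,0],"grip": -1},{"travel": [0.02,0,0],"angular": [0,0,0],"grip": -1},{"travel": [0.03,0,0],"angular": [0,0,0],"grip": -1},{"travel": [0.04,0,0],"angular": [0,0,0],"grip": -1},{"travel": [0.05,0,0],"angular": [0,0,0],"grip": -1},{"travel": [0.06,0,0],"angular": [0,0,0],"grip": -1},{"travel": [0.07,0,0],"angular": [0,0,0],"grip": -1},{"travel": [0.08,0,0],"angular": [0,0,0],"grip": -1}]'

```text
time: 3.35
ee_pos: [0.4733, -0.0436, 0.0489]
tcp_rot: [180.0, -0.0, -178.0]
wrist_force: [-2.1, 2.4, -0.7]
opening: -0.0002
grasp_force: 1.5
```

Call:
carry_out --plan '[{"travel": [0.01,0,0],"angular": [0,0,0],"grip": -1},{"travel": [0.02,0,0],"angular": [0,0,0],"grip": -1},{"travel": [0.03,0,0],"angular": [0,0,0],"grip": -1},{"travel": [0.04,0,0],"angular": [0,0,0],"grip": -1},{"travel": [0.047,0,0],"angular": [0,0,0],"grip": -1},{"travel": [0.053,0,0],"angular": [0,0,0],"grip": -1},{"travel": [0.058,0,0],"angular": [0,0,0],"grip": -1}]'

```text
time: 3.93
ee_pos: [0.4907, -0.0437, 0.049]
tcp_rot: [-180.0, -0.0, -178.0]
wrist_force: [-2.4, 2.2, -0.9]
opening: -0.0003
grasp_force: 1.4
```

Call:
carry_out --plan '[{"travel": [0.004,0,0],"angular": [0,0,0],"grip": -1},{"travel": [0.008,0,0],"angular": [0,0,0],"grip": -1},{"travel": [0.012,0,0],"angular": [0,0,0],"grip": -1},{"travel": [0.014,0,0],"angular": [0,0,0],"grip": -1}]'

```text
time: 4.27
ee_pos: [0.4949, -0.0437, 0.0491]
tcp_rot: [-180.0, 0.0, -178.0]
wrist_force: [-2.7, 2.3, -0.5]
opening: -0.0003
grasp_force: 1.3
```

Continue in small steps until the hard stop shows in the force.

Call:
carry_out --plan '[{"travel": [0.003,0,0],"angular": [0,0,0],"grip": -1},{"travel": [0.006,0,0],"angular": [0,0,0],"grip": -1},{"travel": [0.009,0,0],"angular": [0,0,0],"grip": -1}]'

```text
time: 4.52
ee_pos: [0.4975, -0.0437, 0.0491]
tcp_rot: [-180.0, 0.0, -178.0]
wrist_force: [-2.3, 1.4, -0.7]
opening: 0.0001
grasp_force: 1.3
```

Call:
carry_out --plan '[{"travel": [0.003,0,0],"angular": [0,0,0],"grip": -1},{"travel": [0.006,0,0],"angular": [0,0,0],"grip": -1},{"travel": [0.008,0,0],"angular": [0,0,0],"grip": -1}]'

```text
time: 4.77
ee_pos: [0.4984, -0.0437, 0.049]
tcp_rot: [180.0, -0.2, -178.0]
wrist_force: [-13.7, 0.9, 4.7]
opening: -0.0001
grasp_force: 6.7
```

Call:
carry_out --plan '[{"travel": [0,0,0],"angular": [0,0,0],"grip": -1},{"travel": [0,0,0],"angular": [0,0,0],"grip": -1},{"travel": [-0.05,0,0],"angular": [0,0,0],"grip": -1},{"travel": [-0.15,0,0],"angular": [0,0,0],"grip": -1},{"travel": [-0.15,0,0.13],"angular": [0,0,0],"grip": -1},{"travel": [-0.15,0,0.26],"angular": [0,0,0],"grip": -1},{"travel": [-0.15,0,0.38],"angular": [0,0,0],"grip": -1},{"travel": [-0.15,0,0.38],"angular": [0,0,0],"grip": -1}]'

```text
time: 5.43
ee_pos: [0.4577, -0.0442, 0.1706]
tcp_rot: [-179.9, 0.6, -178.0]
wrist_force: [0.7, 0.0, 0.4]
opening: 0.0
grasp_force: 0.0
```

Run:
```python
from h import *
f,K,V=grab("top"); cv2.imwrite("pics/c2.png",cv2.resize(f[140:255,295:395],None,fx=5,fy=5,interpolation=cv2.INTER_CUBIC)[:,:,::-1])
g,K2,V2=grab("scene"); np.savez("scene1.npz",f=g,K=K2,V=V2)
for n,p in(("tip",monitor.get_obs()["ee_pos"]),): print(n,p,proj(p,K,V),proj(p,K2,V2))
# two-view check of start key and rocker from the scene picture
h=cv2.cvtColor(g,cv2.COLOR_RGB2HSV).astype(int);H,S,Vv=h[...,0],h[...,1],h[...,2]
R=np.zeros(H.shape,bool);R[160:215,320:370]=1
for nm,m,z in(("red",((H<8)|(H>172))&(S>140)&(Vv>90)&R,.102),("green",(H>45)&(H<90)&(S>80)&(Vv>60)&R,.091)):
    n,l,s,ce=cv2.connectedComponentsWithStats(m.astype(np.uint8)); i=1+s[1:,4].argmax(); print(nm,s[i],ce[i],onz(ce[i],z,K2,V2))
```

```text
tip [ 0.45640198 -0.04402143  0.16519044] [343.77950825 243.8899212 ] [372.97158449 198.80378835]
red [336 172  12  11  75] [341.68 176.96] [ 0.60007581 -0.10793712  0.102     ]
green [351 184   8   7  43] [354.27906977 186.72093023] [ 0.55489727 -0.10914292  0.091     ]
```

View pics/c2.png

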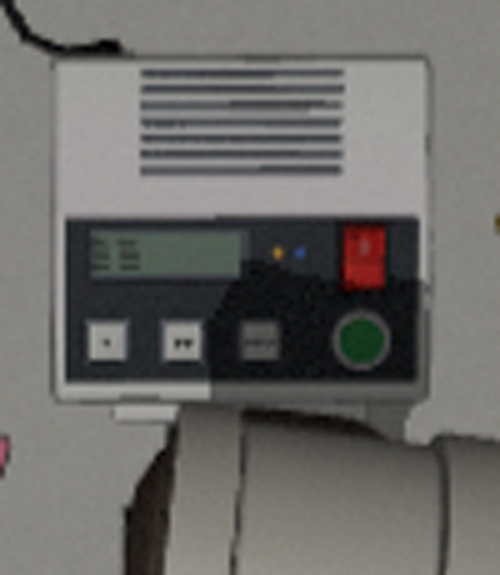

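The picture shows the drawer front closed up to the housing (only a 12 mm strip at crop (145,412)), with the rocker, keys and start key unchanged. Both views put the start key at (0.555,-0.109) and the rocker at (0.599,-0.108).

Call:
carry_out --plan '[{"travel": [0.133,-0.053,0],"angular": [0,0,0],"grip": -1},{"travel": [0.266,-0.106,0],"angular": [0,0,0],"grip": -1},{"travel": [0.4,-0.16,0],"angular": [0,0,0],"grip": -1},{"travel": [0.533,-0.213,0],"angular": [0,0,0],"grip": -1},{"travel": [0.533,-0.213,0],"angular": [0,0,0],"grip": -1},{"travel": [0.533,-0.213,0],"angular": [0,0,0],"grip": -1},{"travel": [0.533,-0.213,0],"angular": [0,0,0],"grip": -1}]'

```text
time: 6.12
ee_pos: [0.6142, -0.1076, 0.1616]
tcp_rot: [180.0, -0.1, -178.0]
wrist_force: [0.3, -0.2, -0.2]
opening: 0.0002
grasp_force: 0.0
```

Call:
carry_out --plan '[{"travel": [0.007,0,-0.05],"angular": [0,0,0],"grip": -1},{"travel": [0.007,0,-0.1],"angular": [0,0,0],"grip": -1},{"travel": [0.007,0,-0.12],"angular": [0,0,0],"grip": -1},{"travel": [0.007,0,-0.13],"angular": [0,0,0],"grip": -1},{"travel": [0.007,0,-0.135],"angular": [0,0,0],"grip": -1},{"travel": [0.007,0,-0.14],"angular": [0,0,0],"grip": -1}]'

```text
time: 6.62
ee_pos: [0.6167, -0.1074, 0.1222]
tcp_rot: [-180.0, 0.1, -178.0]
wrist_force: [0.3, 0.0, -0.2]
opening: 0.0002
grasp_force: 0.0
```

Call:
carry_out --plan '[{"travel": [0,0,-0.003],"angular": [0,0,0],"grip": -1},{"travel": [0,0,-0.006],"angular": [0,0,0],"grip": -1},{"travel": [0,0,-0.009],"angular": [0,0,0],"grip": -1}]'

```text
time: 6.87
ee_pos: [0.617, -0.1076, 0.1189]
tcp_rot: [-180.0, 0.0, -178.0]
wrist_force: [-0.3, 0.6, 0.4]
opening: 0.0001
grasp_force: 0.0
```

Call:
carry_out --plan '[{"travel": [0,0,-0.003],"angular": [0,0,0],"grip": -1},{"travel": [0,0,-0.006],"angular": [0,0,0],"grip": -1},{"travel": [0,0,-0.009],"angular": [0,0,0],"grip": -1}]'

```text
time: 7.12
ee_pos: [0.6169, -0.1076, 0.1156]
tcp_rot: [180.0, 0.0, -178.0]
wrist_force: [0.4, -1.2, 0.4]
opening: -0.0
grasp_force: 0.0
```

Call:
carry_out --plan '[{"travel": [0,0,-0.003],"angular": [0,0,0],"grip": -1},{"travel": [0,0,-0.006],"angular": [0,0,0],"grip": -1}]'

```text
time: 7.28
ee_pos: [0.6169, -0.1076, 0.1138]
tcp_rot: [180.0, -0.0, -178.0]
wrist_force: [-0.2, 0.6, -0.4]
opening: 0.0006
grasp_force: 0.0
```

Call:
carry_out --plan '[{"travel": [0,0,-0.003],"angular": [0,0,0],"grip": -1},{"travel": [0,0,-0.006],"angular": [0,0,0],"grip": -1}]'

```text
time: 7.45
ee_pos: [0.6168, -0.1076, 0.112]
tcp_rot: [180.0, -0.0, -178.0]
wrist_force: [-0.3, -0.4, 0.9]
opening: -0.0003
grasp_force: 0.0
```

Run:
```python
from h import *
g,K,V=grab("scene"); cv2.imwrite("pics/s2.png",cv2.resize(g[140:240,265:395],None,fx=6,fy=6,interpolation=cv2.INTER_CUBIC)[:,:,::-1])
o=monitor.get_obs(); print(o["ee_pos"],o["wrist_force"]); print(proj(o["ee_pos"]-[0,0,.011],K,V),proj([.599,-.108,.1],K,V))
```

```text
[ 0.61676009 -0.10756763  0.11176058] [-0.57381739  0.25205193 -0.49577067]
[336.99598184 174.69017089] [341.94698761 177.6115506 ]
```

View pics/s2.png

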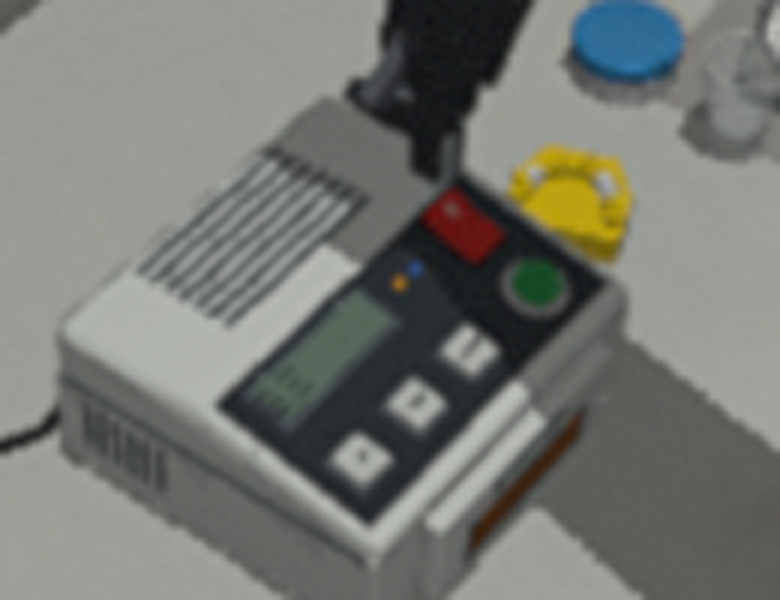

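The picture shows the fingertip at crop (440,170), just behind the rocker's far edge, which is still up. The tip is narrower than I assumed. I'll lift, come 8 mm nearer and press again.

Call:
carry_out --plan '[{"travel": [0,0,0.06],"angular": [0,0,0],"grip": -1},{"travel": [0,0,0.06],"angular": [0,0,0],"grip": -1},{"travel": [-0.026,0,0.06],"angular": [0,0,0],"grip": -1},{"travel": [-0.026,0,0.06],"angular": [0,0,0],"grip": -1},{"travel": [-0.026,0,0.04],"angular": [0,0,0],"grip": -1},{"travel": [-0.026,0,0.03],"angular": [0,0,0],"grip": -1},{"travel": [-0.026,0,0.025],"angular": [0,0,0],"grip": -1}]'

```text
time: 8.08
ee_pos: [0.6085, -0.1075, 0.1181]
tcp_rot: [180.0, -0.1, -178.0]
wrist_force: [-0.4, 0.5, 0.1]
opening: -0.0001
grasp_force: 0.0
```

Call:
carry_out --plan '[{"travel": [0,0,-0.004],"angular": [0,0,0],"grip": -1},{"travel": [0,0,-0.008],"angular": [0,0,0],"grip": -1}]'

```text
time: 8.25
ee_pos: [0.6089, -0.1076, 0.1167]
tcp_rot: [180.0, -0.0, -178.0]
wrist_force: [-0.2, 0.8, 0.4]
opening: 0.0
grasp_force: 0.0
```

Call:
carry_out --plan '[{"travel": [0,0,-0.004],"angular": [0,0,0],"grip": -1},{"travel": [0,0,-0.008],"angular": [0,0,0],"grip": -1}]'

```text
time: 8.42
ee_pos: [0.6091, -0.1076, 0.1146]
tcp_rot: [-180.0, -0.0, -178.0]
wrist_force: [0.1, -0.2, -0.5]
opening: 0.0001
grasp_force: 0.0
```

Call:
carry_out --plan '[{"travel": [0,0,-0.004],"angular": [0,0,0],"grip": -1},{"travel": [0,0,-0.008],"angular": [0,0,0],"grip": -1}]'

```text
time: 8.58
ee_pos: [0.6091, -0.1076, 0.1123]
tcp_rot: [-180.0, 0.0, -178.0]
wrist_force: [-0.2, -0.1, 1.4]
opening: -0.0001
grasp_force: 0.0
```

Call:
carry_out --plan '[{"travel": [0,0,-0.004],"angular": [0,0,0],"grip": -1},{"travel": [0,0,-0.008],"angular": [0,0,0],"grip": -1}]'

```text
time: 8.75
ee_pos: [0.6091, -0.1076, 0.1099]
tcp_rot: [-180.0, 0.0, -178.0]
wrist_force: [0.7, 0.3, 0.1]
opening: -0.0004
grasp_force: 0.0
```

Call:
carry_out --plan '[{"travel": [0,0,-0.004],"angular": [0,0,0],"grip": -1},{"travel": [0,0,-0.008],"angular": [0,0,0],"grip": -1}]'

```text
time: 8.92
ee_pos: [0.609, -0.1076, 0.1075]
tcp_rot: [180.0, -0.0, -178.0]
wrist_force: [-0.1, 0.4, 0.1]
opening: 0.0002
grasp_force: 0.0
```

Run:
```python
from h import *
g,K,V=grab("scene"); cv2.imwrite("pics/s3.png",cv2.resize(g[130:200,300:395],None,fx=8,fy=8,interpolation=cv2.INTER_CUBIC)[:,:,::-1])
o=monitor.get_obs(); print(o["ee_pos"],o["wrist_force"]); print(proj(o["ee_pos"]-[0,0,.011],K,V))
```

```text
[ 0.60896334 -0.10757474  0.10720476] [-0.13314867  0.29665793  0.03959762]
[339.04067188 177.03811276]
```

View pics/s3.png

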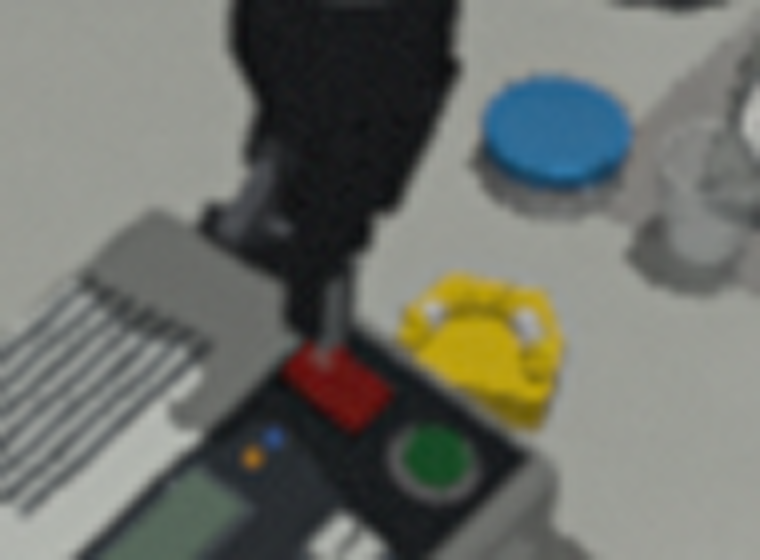

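The tip (crop (325,360)) is now over the rocker's far half. I'll keep going down in small steps and watch the force.

Call:
carry_out --plan '[{"travel": [0,0,-0.004],"angular": [0,0,0],"grip": -1},{"travel": [0,0,-0.007],"angular": [0,0,0],"grip": -1}]'

```text
time: 9.13
ee_pos: [0.6091, -0.1076, 0.1054]
tcp_rot: [-180.0, 0.0, -178.0]
wrist_force: [-0.0, -0.3, -0.7]
opening: -0.0001
grasp_force: 0.0
```

Call:
carry_out --plan '[{"travel": [0,0,-0.003],"angular": [0,0,0],"grip": -1},{"travel": [0,0,-0.006],"angular": [0,0,0],"grip": -1}]'

```text
time: 9.3
ee_pos: [0.6091, -0.1076, 0.1036]
tcp_rot: [-180.0, 0.0, -178.0]
wrist_force: [0.2, -0.1, 0.4]
opening: -0.0003
grasp_force: 0.0
```

Call:
carry_out --plan '[{"travel": [0,0,-0.003],"angular": [0,0,0],"grip": -1},{"travel": [0,0,-0.006],"angular": [0,0,0],"grip": -1}]'

```text
time: 9.47
ee_pos: [0.609, -0.1076, 0.1018]
tcp_rot: [180.0, -0.0, -178.0]
wrist_force: [-0.5, 0.5, 0.6]
opening: -0.0001
grasp_force: 0.0
```

Call:
carry_out --plan '[{"travel": [0,0,-0.003],"angular": [0,0,0],"grip": -1},{"travel": [0,0,-0.006],"angular": [0,0,0],"grip": -1}]'

```text
time: 9.63
ee_pos: [0.609, -0.1076, 0.1]
tcp_rot: [-180.0, -0.0, -178.0]
wrist_force: [0.0, -0.7, 0.6]
opening: 0.0001
grasp_force: 0.0
```

Run:
```python
from h import *
g,K,V=grab("scene"); t,K2,V2=grab("top")
a=cv2.resize(g[140:200,310:370],None,fx=9,fy=9,interpolation=cv2.INTER_CUBIC)
b=cv2.resize(t[170:230,335:395],None,fx=4,fy=9,interpolation=cv2.INTER_CUBIC)
cv2.imwrite("pics/s4.png",np.hstack([a,b])[:,:,::-1])
o=monitor.get_obs(); print(o["ee_pos"],o["wrist_force"],o["joint_efforts"]); print(proj(o["ee_pos"]-[0,0,.011],K,V),proj([.599,-.108,.1],K,V),proj([.609,-.108,.1],K,V))
for n,F in(("scene0",g),("scene1",g)):
    d=np.load(n+".npz")["f"]; h=cv2.cvtColor(d,cv2.COLOR_RGB2HSV).astype(int); m=((h[...,0]<8)|(h[...,0]>172))&(h[...,1]>140); print(n,cv2.boundingRect(m[160:195,325:360].astype(np.uint8)))
```

```text
[ 0.6089452  -0.10757285  0.09987581] [-0.45550561  0.42118556 -0.14433522] [-3.38471100e-04 -6.20976377e+01  4.70316982e+01 -4.73561359e-02
 -1.74685983e-04 -1.97393189e-05]
[338.9008198  178.82564973] [341.94698761 177.6115506 ] [339.19530421 176.02275909]
scene0 (10, 12, 14, 12)
scene1 (10, 11, 14, 13)
```

View pics/s4.png

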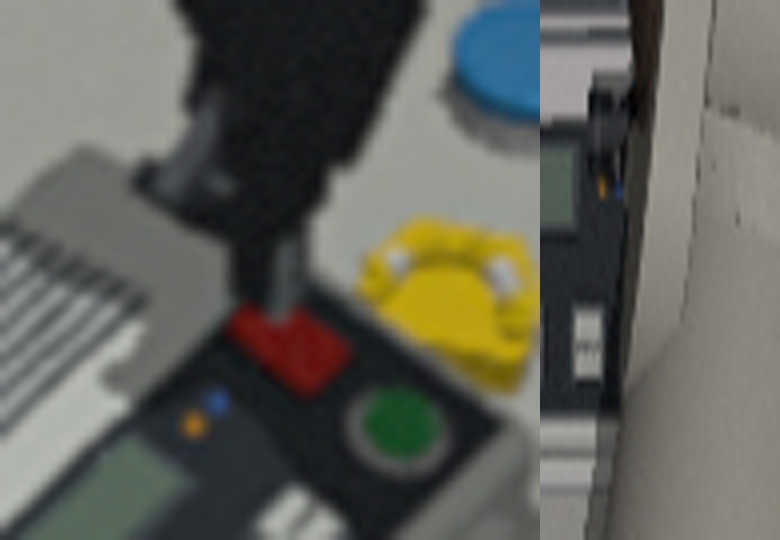

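Run:
```python
from h import *
d=np.load("scene1.npz");g,K,V=d["f"].copy(),d["K"],d["V"]
T=np.array([.4564,-.0440,.1652])
s=6;x0,y0=320,130
c=cv2.resize(g[y0:y0+95,x0:x0+110],None,fx=s,fy=s,interpolation=cv2.INTER_CUBIC)
c=np.clip(c.astype(float)*1.6,0,255).astype(np.uint8)
for dz,col in((0,(0,255,0)),(-.011,(255,0,0)),(.062,(0,255,255))):
    u=(proj(T+[0,0,dz],K,V)-[x0,y0]+.5)*s; cv2.drawMarker(c,(int(u[0]),int(u[1])),col,cv2.MARKER_CROSS,14,1)
cv2.imwrite("pics/s5.png",c[:,:,::-1])
```

```text
(no output)
```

View pics/s5.png

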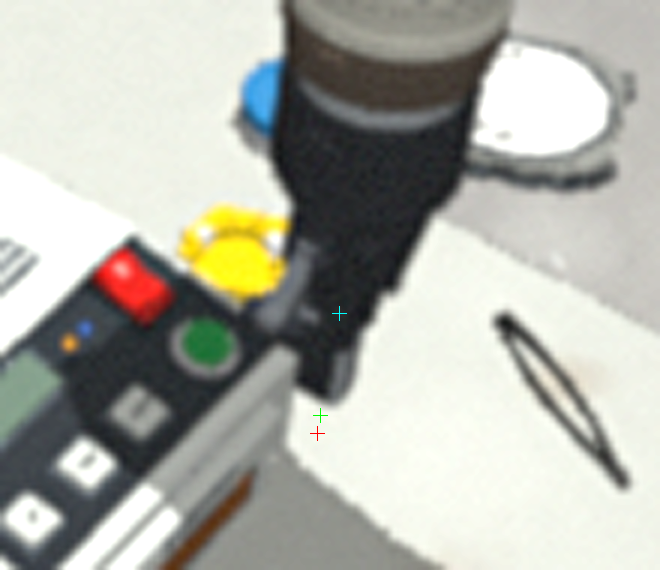

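The marked crop settles it. The real fingertips, at crop (330,400), sit about 20 mm higher than 11 mm below the reported TCP (red cross at (317,433)). So the tip is still just above the rocker, and I'll keep descending in small steps.

Call:
carry_out --plan '[{"travel": [0,0,-0.004],"angular": [0,0,0],"grip": -1},{"travel": [0,0,-0.008],"angular": [0,0,0],"grip": -1}]'

```text
time: 9.9
ee_pos: [0.6094, -0.1076, 0.098]
tcp_rot: [-180.0, 0.1, -178.0]
wrist_force: [1.1, -0.0, 4.2]
opening: 0.0003
grasp_force: 2.5
```

Call:
carry_out --plan '[{"travel": [0,0,-0.004],"angular": [0,0,0],"grip": -1},{"travel": [0,0,-0.008],"angular": [0,0,0],"grip": -1}]'

```text
time: 10.07
ee_pos: [0.6101, -0.1076, 0.0961]
tcp_rot: [-180.0, 0.2, -178.0]
wrist_force: [0.9, -0.7, 2.4]
opening: 0.0002
grasp_force: 0.7
```

Call:
carry_out --plan '[{"travel": [0,0,-0.003],"angular": [0,0,0],"grip": -1},{"travel": [0,0,-0.006],"angular": [0,0,0],"grip": -1}]'

```text
time: 10.23
ee_pos: [0.6087, -0.1076, 0.0931]
tcp_rot: [180.0, -0.0, -178.0]
wrist_force: [1.4, 0.0, 5.2]
opening: -0.0002
grasp_force: 2.9
```

Contact came at TCP z ≈ 0.0985, so the tip is really about 11 mm above the TCP. The force dropped and then rose, which looks like the snap. I'll press a little more, lift, and check.

Call:
carry_out --plan '[{"travel": [0,0,-0.004],"angular": [0,0,0],"grip": -1},{"travel": [0,0,-0.006],"angular": [0,0,0],"grip": -1},{"travel": [0,0,-0.006],"angular": [0,0,0],"grip": -1}]'

```text
time: 10.48
ee_pos: [0.6089, -0.1076, 0.0929]
tcp_rot: [-180.0, 0.0, -178.0]
wrist_force: [-3.2, 1.0, 9.6]
opening: 0.0001
grasp_force: 5.0
```

Call:
carry_out --plan '[{"travel": [0,0,0.05],"angular": [0,0,0],"grip": -1},{"travel": [0,0,0.13],"angular": [0,0,0],"grip": -1},{"travel": [-0.08,0.1,0.13],"angular": [0,0,0],"grip": -1},{"travel": [-0.18,0.21,0.13],"angular": [0,0,0],"grip": -1},{"travel": [-0.18,0.325,0.13],"angular": [0,0,0],"grip": -1},{"travel": [-0.18,0.325,0.13],"angular": [0,0,0],"grip": -1},{"travel": [-0.18,0.325,0.13],"angular": [0,0,0],"grip": -1}]'

```text
time: 11.07
ee_pos: [0.5545, -0.0086, 0.1306]
tcp_rot: [-180.0, -0.0, -177.9]
wrist_force: [-0.3, -0.6, -0.5]
opening: -0.0002
grasp_force: 0.0
```

Run:
```python
from h import *
g,K,V=grab("scene"); s=6;x0,y0=285,120
c=cv2.resize(g[y0:y0+95,x0:x0+110],None,fx=s,fy=s,interpolation=cv2.INTER_CUBIC)
c=np.clip(c.astype(float)*1.6,0,255).astype(np.uint8)
T=monitor.get_obs()["ee_pos"]; print(T)
u=(proj(T+[0,0,.011],K,V)-[x0,y0]+.5)*s; cv2.drawMarker(c,(int(u[0]),int(u[1])),(255,0,0),cv2.MARKER_CROSS,14,1)
cv2.imwrite("pics/s6.png",c[:,:,::-1])
```

```text
[ 0.55486325 -0.00967441  0.13051957]
```

View pics/s6.png

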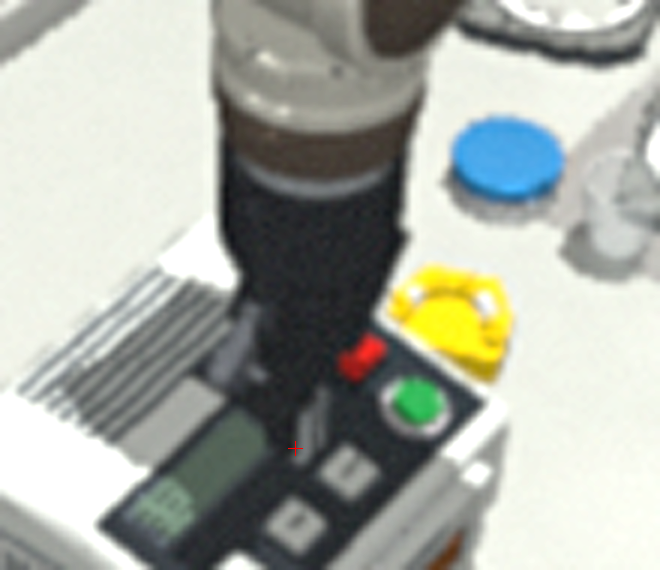

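Red cross on the real tip: the corrected offset (+11 mm) is right. The rocker at crop (362,358) now shows the near half raised and bright. It stopped hard at the predicted on-height of 0.104, so the mains is on. Next is the two-dot key at (0.5504,-0.0106).

Call:
carry_out --plan '[{"travel": [-0.014,-0.003,0],"angular": [0,0,0],"grip": -1},{"travel": [-0.014,-0.003,-0.05],"angular": [0,0,0],"grip": -1},{"travel": [-0.014,-0.003,-0.1],"angular": [0,0,0],"grip": -1},{"travel": [-0.014,-0.003,-0.13],"angular": [0,0,0],"grip": -1},{"travel": [-0.014,-0.003,-0.145],"angular": [0,0,0],"grip": -1},{"travel": [-0.014,-0.003,-0.15],"angular": [0,0,0],"grip": -1},{"travel": [-0.014,-0.003,-0.155],"angular": [0,0,0],"grip": -1}]'

```text
time: 11.7
ee_pos: [0.5509, -0.0114, 0.0843]
tcp_rot: [-180.0, -0.0, -178.1]
wrist_force: [-0.2, 0.3, -0.3]
opening: -0.0004
grasp_force: 0.0
```

Call:
carry_out --plan '[{"travel": [0,0,-0.004],"angular": [0,0,0],"grip": -1},{"travel": [0,0,-0.008],"angular": [0,0,0],"grip": -1}]'

```text
time: 11.87
ee_pos: [0.5512, -0.0111, 0.0824]
tcp_rot: [-180.0, 0.1, -178.0]
wrist_force: [1.5, 0.2, -0.7]
opening: -0.0002
grasp_force: 0.0
```

Call:
carry_out --plan '[{"travel": [0,0,-0.004],"angular": [0,0,0],"grip": -1},{"travel": [0,0,-0.008],"angular": [0,0,0],"grip": -1}]'

```text
time: 12.03
ee_pos: [0.5513, -0.011, 0.0799]
tcp_rot: [-180.0, 0.1, -178.0]
wrist_force: [0.8, 0.3, 1.5]
opening: 0.0001
grasp_force: 0.4
```

Call:
carry_out --plan '[{"travel": [0,0,-0.004],"angular": [0,0,0],"grip": -1},{"travel": [0,0,-0.008],"angular": [0,0,0],"grip": -1}]'

```text
time: 12.2
ee_pos: [0.5508, -0.0109, 0.0769]
tcp_rot: [-180.0, 0.0, -178.0]
wrist_force: [-0.8, -0.6, 0.7]
opening: -0.0001
grasp_force: 1.0
```

Call:
carry_out --plan '[{"travel": [0,0,-0.004],"angular": [0,0,0],"grip": -1},{"travel": [0,0,-0.008],"angular": [0,0,0],"grip": -1},{"travel": [0,0,-0.008],"angular": [0,0,0],"grip": -1}]'

```text
time: 12.45
ee_pos: [0.5511, -0.0109, 0.0765]
tcp_rot: [-180.0, 0.1, -178.0]
wrist_force: [-5.1, 0.3, 14.5]
opening: -0.0002
grasp_force: 7.0
```

The key bottomed after about 4 mm of travel (14.5 N), so it should be latched. On to the start key.

Call:
carry_out --plan '[{"travel": [0,0,0.06],"angular": [0,0,0],"grip": -1},{"travel": [0,0,0.13],"angular": [0,0,0],"grip": -1},{"travel": [0.012,-0.11,0.13],"angular": [0,0,0],"grip": -1},{"travel": [0.012,-0.22,0.13],"angular": [0,0,0],"grip": -1},{"travel": [0.012,-0.327,0.13],"angular": [0,0,0],"grip": -1},{"travel": [0.012,-0.327,0.13],"angular": [0,0,0],"grip": -1},{"travel": [0.012,-0.327,0.08],"angular": [0,0,0],"grip": -1},{"travel": [0.012,-0.327,0.05],"angular": [0,0,0],"grip": -1}]'

```text
time: 13.12
ee_pos: [0.5543, -0.1096, 0.0887]
tcp_rot: [180.0, -0.0, -178.1]
wrist_force: [-0.1, 0.6, -0.3]
opening: -0.0
grasp_force: 0.0
```

Call:
carry_out --plan '[{"travel": [0,0,-0.01],"angular": [0,0,0],"grip": -1},{"travel": [0,0,-0.02],"angular": [0,0,0],"grip": -1}]'

```text
time: 13.28
ee_pos: [0.554, -0.1086, 0.0828]
tcp_rot: [180.0, -0.1, -178.0]
wrist_force: [-0.6, -0.4, 0.1]
opening: 0.0
grasp_force: 0.0
```

Call:
carry_out --plan '[{"travel": [0,0,-0.004],"angular": [0,0,0],"grip": -1},{"travel": [0,0,-0.008],"angular": [0,0,0],"grip": -1}]'

```text
time: 13.45
ee_pos: [0.5546, -0.1087, 0.0814]
tcp_rot: [-180.0, 0.0, -178.0]
wrist_force: [0.6, 0.1, -0.0]
opening: -0.0001
grasp_force: 0.2
```

Call:
carry_out --plan '[{"travel": [0,0,-0.004],"angular": [0,0,0],"grip": -1},{"travel": [0,0,-0.008],"angular": [0,0,0],"grip": -1}]'

```text
time: 13.62
ee_pos: [0.5549, -0.1088, 0.0793]
tcp_rot: [180.0, 0.1, -178.0]
wrist_force: [0.1, 1.5, 2.5]
opening: 0.0003
grasp_force: 0.9
```

Call:
carry_out --plan '[{"travel": [0,0,-0.005],"angular": [0,0,0],"grip": -1},{"travel": [0,0,-0.01],"angular": [0,0,0],"grip": -1},{"travel": [0,0,-0.014],"angular": [0,0,0],"grip": -1},{"travel": [0,0,-0.016],"angular": [0,0,0],"grip": -1},{"travel": [0,0,-0.016],"angular": [0,0,0],"grip": -1}]'

```text
time: 14.03
ee_pos: [0.5553, -0.109, 0.0767]
tcp_rot: [-180.0, 0.2, -178.0]
wrist_force: [-4.0, 2.9, 16.8]
opening: 0.0004
grasp_force: 8.8
```

The start key bottomed out at 16.8 N. I'll lift and retreat.

Call:
carry_out --plan '[{"travel": [0,0,0.06],"angular": [0,0,0],"grip": -1},{"travel": [0,0,0.15],"angular": [0,0,0],"grip": -1},{"travel": [0,0,0.28],"angular": [0,0,0],"grip": -1},{"travel": [-0.1,0,0.4],"angular": [0,0,0],"grip": -1},{"travel": [-0.23,0,0.45],"angular": [0,0,0],"grip": -1},{"travel": [-0.36,0,0.5],"angular": [0,0,0],"grip": -1},{"travel": [-0.48,0,0.5],"angular": [0,0,0],"grip": -1},{"travel": [-0.6,0,0.5],"angular": [0,0,0],"grip": -1}]'

```text
time: 14.7
ee_pos: [0.3728, -0.109, 0.2249]
tcp_rot: [-180.0, 0.1, -178.0]
wrist_force: [-0.3, -0.1, 0.7]
opening: 0.0001
grasp_force: 0.0
```

Call:
carry_out --plan '[{"travel": [-0.1,-0.1,0],"angular": [0,0,0],"grip": -1},{"travel": [-0.1,-0.2,0],"angular": [0,0,0],"grip": -1},{"travel": [-0.1,-0.2,0],"angular": [0,0,0],"grip": -1}]'

```text
time: 14.95
ee_pos: [0.3432, -0.1722, 0.2244]
tcp_rot: [-179.9, 0.1, -178.2]
wrist_force: [0.5, -0.4, -0.3]
opening: -0.0001
grasp_force: 0.0
```

Run:
```python
from h import *
g,K,V=grab("scene"); t,_,_=grab("top")
a=cv2.resize(g[145:225,285:375],None,fx=5,fy=5,interpolation=cv2.INTER_CUBIC)
b=cv2.resize(t[170:250,300:375],None,fx=4,fy=5,interpolation=cv2.INTER_CUBIC)
cv2.imwrite("pics/fin.png",np.clip(np.hstack([a,b])[:,:,::-1]*1.4,0,255))
```

```text
[ WARN:0@1.206] global loadsave.cpp:1063 imwrite_ Unsupported depth image for selected encoder is fallbacked to CV_8U.
```

View pics/fin.png

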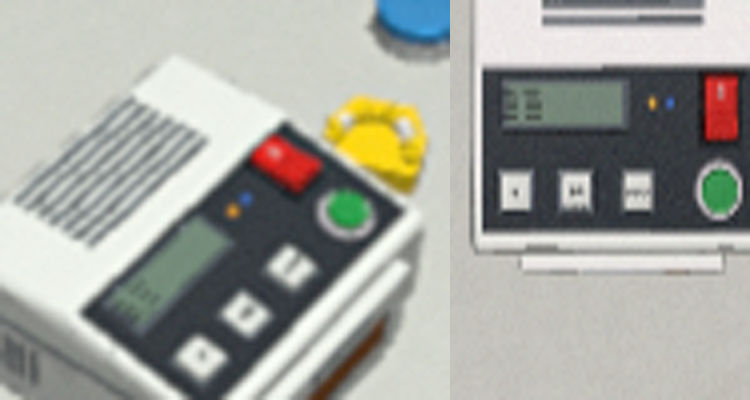

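The picture shows the drawer home and the start key up. I'll check the rocker and two-dot key numerically against the first pictures.

Run:
```python
from h import *
t,_,_=grab("top"); g,_,_=grab("scene")
t0=np.load("top0.npz")["f"]; g0=np.load("scene0.npz")["f"]
for a in(t0,t): print("rocker red by row",a[184:200,366:371,0].mean(1).astype(int).tolist())
for nm,a0,a,boxes in(("top",t0,t,[(311,321),(326,336),(341,352)]),):
    for b in boxes: print(b,np.abs(a0[202:214,b[0]:b[1]].astype(int)-a[202:214,b[0]:b[1]]).mean().round(1))
# shift of each key between the pictures in the scene view
from h import onz,proj
d=np.load("scene0.npz");K,V=d["K"],d["V"]
for nm,p in(("1",(.5493,.0304,.091)),("2",(.5504,-.0106,.091)),("3",(.552,-.053,.091)),("start",(.5547,-.109,.091)),("rock",(.599,-.108,.102))):
    u,v=proj(p,K,V).astype(int); s=np.s_[v-9:v+10,u-9:u+10]
    A,B=[cv2.cvtColor(x[s],cv2.COLOR_RGB2GRAY).astype(np.float32) for x in(g0,g)]
    print(nm,np.round(cv2.phaseCorrelate(A,B),2),np.abs(A-B).mean().round(1))
```

```text
rocker red by row [32, 65, 103, 120, 128, 127, 125, 123, 123, 141, 139, 139, 139, 123, 30, 30]
rocker red by row [39, 92, 147, 147, 142, 142, 143, 139, 135, 135, 135, 136, 135, 111, 29, 33]
(311, 321) 3.1
(326, 336) 7.4
(341, 352) 2.9Traceback (most recent call last):
  File "<stdin>", line 13, in <module>
    return _wrapfunc(a, 'round', decimals=decimals, out=out)
    return _wrapit(obj, method, *args, **kwds)
    conv = _array_converter(obj)
ValueError: setting an array element with a sequence. The requested array has an inhomogeneous shape after 1 dimensions. The detected shape was (2,) + inhomogeneous part.
```

The shading swapped between the rocker's halves, and of the three program keys only the two-dot one changed. Everything is as required, so I'm handing in.

```bash
python3 -c "
from h import *
print(ticket.job_done())"
```

```text
the job is handed in; nothing more can be done
None
```

The job is handed in, with no verdict returned: the drawer is home, the mains rocker is on, the two-dot key is latched, and the start key was pressed to its stop and is up again, judging by camera images and contact forces.

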